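Clamp the largest bearing in the demonstration fixture

TASK

Three loose ball bearings lie flat on the bare white tabletop (not those shown on stands or in the tray): put the largest of them into the clamp fixture. If the fixture's hold-down arm is down, first push its upright black handle back until the arm swings up and stays up; lay the bearing flat on the middle of the round steel seat without dropping it, then push the arm back over so that it comes down with its rubber pad resting on the bearing.

Things in the scene. Friction and masses are not known exactly. Their poses are not given: they have to be found in the camera images.
- bearing: Largest of the three loose steel ball bearings lying flat on the table (the others: 38 and 26 mm across). 52 mm outer diameter, 25 mm bore, 15 mm high, 140 g, dark shields. Origin: centre of its underside, z up.
- seat (a point): Centre of the top of the seat, a round rimless steel pad, 68 mm across, its top 30 mm above the table, on a base plate 86 mm wide, 12 mm high. x runs level from here towards the clamp's hinge, z up. Hinge axis: parallel to y, 100 mm along x, 25 mm higher than this point, between two cheeks (42 mm over both, up to 64 mm above the table). Plate: from x -50 to 150 mm.
- hold_down (a joint): Clamp angle, rad: -0.12 shut, empty; 0 arm level, pad on the bearing, handle upright; 1.6 (stop) arm upright, handle level, pointing away from the seat. Arm and handle are one rigid L. Starts shut or open, or sinking there. Its 0.5 kg weight works over centre: below 1.0 it sinks shut, above it sinks open, in about 1 s. About 5 N moves it: push the handle away from the seat to open, the arm from behind to shut.
- handle (a point): On the axis of the black handle grip (22 mm thick), 60 mm from the hinge axis; z along the handle, whose end is 25 mm further on. The flat steel hold-down arm stands square to the handle from the same hinge: 110 mm long, 24 wide, 12 thick, mid-line through the hinge; at 100 mm a rubber pad, 28 mm across, whose face is 10 mm below the mid-line.
Not all that is in view belongs to the job. What is shaped like the bearing but yellow is not meant.

How it is judged:
On the way:
1. the bearing lies flat on the seat, within 12 mm of its centre, with the hold-down arm up (horizontal distance between bearing and seat below 0.012 m and z of bearing in the frame of seat between -0.004 and 0.004 m and angle between bearing's own z axis and vertical below 0.1 rad and value of joint hold_down above 1 rad), for 0.2 s.
At the end, for the whole second after the job is handed in: The bearing lies flat and still on the seat, its centre within 12 mm of the seat's centre, and the hold-down arm is down on it (joint within 0.05 rad of 0) (horizontal distance between bearing and seat below 0.012 m and z of bearing in the frame of seat between -0.004 and 0.004 m and angle between bearing's own z axis and vertical below 0.1 rad and value of joint hold_down between -0.05 and 0.05 rad and linear speed of bearing below 0.02 m/s); the robot touches nothing.
It fails at once if the bearing is dropped onto the seat (faster than 0.5 m/s within 25 mm above it) (horizontal distance between bearing and seat below 0.04 m and z of bearing in the frame of seat below 0.025 m and linear speed of bearing above 0.5 m/s).
It also fails if it takes over 70 s, if anything falls off the work surface, if the arm or the gripper's body presses on something with over 40 N, if the wrist force passes 120 N, or if a joint passes its speed limit or range.

ROBOT

A 6-joint arm with a two-finger parallel gripper is mounted at the origin on the work surface. World frame = base frame: x ahead of the robot, y to its left, z up, the work surface at z = 0. Lengths are in m, angles in rad, forces in N, time in s.
With the tool pointing down it reaches from about 0.425 to 0.925 m from the base axis. Payload 12.5 kg.
Tool frame: the origin (TCP) lies midway between the tips of the shut fingers; the grasp point (between the pads) lies 19 mm behind it (env.grasp_offset is the distance from the TCP to the grasp point, in m); z points along the fingers, x is the direction in which the jaws open and shut, and the axes are right-handed (so a half turn about z gives the same grasp; the last joint's range is limited). The gripper opens to 85 mm and grips with 20 to 120 N. Pads are 22 mm wide; open, the fingers measure 114 mm over their backs; the gripper's body (76 mm by 85 mm) begins 54 mm behind the grasp point. The pads swing forward as they close: fully open they stand 13 mm farther back than shut.
Start: joints at [1.015, 0.491, 1.559, -0, 1.092, -0.106], TCP at [0.272, 0.563, 0.231] pointing down, gripper open.
Joint ranges: [-3.1, 3.1], [-0.84, 2.19], [0.05, 2.79], [-1.13, 4.28], [0.06, 2.93], [-2.69, 2.69]. Speed limits (rad/s): [2.22, 2.22, 2.79, 3.14, 3.14, 3.14].

INTERFACE

Orientations are given as a unit quaternion [w, x, y, z].
In Python, from cell import env gives the robot as it stands.
- The arm moves only by the tool jog_arm, never from a script. Its argument "targets" is a list of rows, each a list of 3 entries, a list of its own where there are three numbers: the turn, a rotation vector about the tool's x, y, z in degrees, then the shift along the tool's x, y, z in mm, then the closure in counts, from 0 (fully open) to 255 (shut). In form: [[[rx, ry, rz], [tx, ty, tz], jaw], ...]. A call has 1 to 10 rows; each row shifts and turns the commanded pose from where the row before left it, along the tool's axes as they then stand; what a row does not reach is not made up. A row lasts 1/8 s, in which the tool goes at most 62.5 mm and 10.7 degrees, less where a joint would pass 70% of its speed; a pose out of reach is approached as far as the arm can. A call with a gripper value outside its range is refused whole. The fingers move at their own pace and stop on an object; "grip_force" is the grip in N (left out, the last holds). Time passes only in rows, so rows that do not move let the fingers close. It gives the time, the measured TCP pose, the force and the opening at its end, in the units of the state.
- env.get_obs(): the state, without advancing time (a new reading comes with each control period).
- env.snapshot(name): name is "scene" or "top" or "wrist"; returns the picture (400x640x3 uint8, red, green, blue); there is no depth.
- env.camera_model(name): a dict with "vertical_fov" (degrees; the focal length in pixels is half the picture's height over the tangent of half this angle, whatever the lens; pixels are square), "cx", "cy" (the principal point, pixels), "T" (4x4, takes a point from camera to world coordinates). Camera axes: x right, y down, z forward; pixel columns grow to the right and rows downward; lengths in m; the calibration is good to about 2 mm. A picture is of the moment at which its call begins: read the wrist's pose just before it. camera_model takes no time and is no camera call; for the wrist camera it gives the pose at the moment of the call.
- env.hand_in(): hands the job in, once; it reports no verdict.
The state is a dict: "clock": time; "joint_pos": joint angles; "joint_vel": joint speeds; "tau": joint torques, N m; "eef_pos": TCP position; "tcp_rot": TCP orientation; "ft_force": force on the tool from outside, world axes, zero at the start; "moment": the same for the moment, N m; "opening": finger opening in m.
Only numpy, scipy, OpenCV 4.12 (cv2) and the standard library are available. Lean on these libraries where they do the work, as an engineer would, in place of code of your own. Each camera call takes 0.05 s, during which the arm holds its last target. There are 200 camera calls.

## Working session

There is one attempt and no reset: what is moved stays moved. The work goes in short steps, Python scripts to look and compute and a tool call to move; the robot and the scene stay as the last step left them, time stands still between calls to the robot, and variables do not carry over. Pictures are saved under pics/ and viewed, on a budget of 10 in all, crops included, one or two more only if the job needs it, and the job is handed in when it is done.

Besides the shell and the picture viewer there is one more tool, called after "Call:" by a JSON object that holds its "name" and its "arguments". jog_arm: Moves the arm, as the interface text tells. Its arguments: {"type":"object","properties":{"targets":{"type":"array"},"grip_force":{"type":"number"}},"required":["targets"]}

```bash
mkdir -p pics; cat > h.py <<'E'
import numpy as np,cv2
from cell import env
from scipy.spatial.transform import Rotation as R
def model(n):
    m=env.camera_model(n);f=200/np.tan(np.radians(m['vertical_fov'])/2)
    return m,f,np.array(m['T'])
def ray(n,u,v,z,mf=None):
    m,f,T=mf or model(n)
    d=T[:3,:3]@np.array([(u-m['cx'])/f,(v-m['cy'])/f,1]);o=T[:3,3]
    return o+d*(z-o[2])/d[2]
def proj(n,p,mf=None):
    m,f,T=mf or model(n)
    c=T[:3,:3].T@(np.array(p)-T[:3,3]);return c[:2]/c[2]*f+[m['cx'],m['cy']]
def snap(n,name):
    im=env.snapshot(n);cv2.imwrite('pics/'+name+'.png',im[:,:,::-1]);return im
def Rt():
    o=env.get_obs();q=o['tcp_rot'];return np.array(o['eef_pos']),R.from_quat([q[1],q[2],q[3],q[0]]).as_matrix()
E
python3 - <<'E'
from h import *
a=env.snapshot('top');b=env.snapshot('scene')
cv2.imwrite('pics/a.png',a[:,:,::-1]);cv2.imwrite('pics/b.png',b[:,:,::-1])
for n in('top','scene'):
    m,f,T=model(n);print({k:v for k,v in m.items() if k!='T'},f,T.round(3).tolist())
print(env.get_obs())
E
```

```text
{'vertical_fov': 42.48262264514199, 'cx': 318.6485349980816, 'cy': 199.5485957524582} 514.5301206878348 [[-0.006, -0.987, 0.159, 0.355], [-1.0, 0.003, -0.016, 0.024], [0.015, -0.159, -0.987, 1.27], [0.0, 0.0, 0.0, 1.0]]
{'vertical_fov': 52.6102368974072, 'cx': 313.56761474195133, 'cy': 193.31669350001636} 404.57825351304444 [[0.363, 0.583, -0.727, 1.154], [0.932, -0.245, 0.268, -0.23], [-0.022, -0.775, -0.632, 0.654], [0.0, 0.0, 0.0, 1.0]]
{'clock': 0.1, 'joint_pos': array([ 1.01539827e+00,  4.91529875e-01,  1.55940030e+00,  1.23826817e-05,
        1.09170967e+00, -1.05557516e-01]), 'joint_vel': array([-0.00062182, -0.00095149, -0.00163837,  0.00127896, -0.00210978,
       -0.00052281]), 'tau': array([ 2.94919097e-03, -6.19444942e+01, -2.62027574e+01, -9.11310622e-05,
        2.88571508e-03,  1.12422438e-05]), 'eef_pos': array([0.27160806, 0.5626702 , 0.23076311]), 'tcp_rot': array([ 2.25129045e-04,  8.47002566e-01,  5.31588542e-01, -4.72757579e-04]), 'ft_force': array([-0.63712578,  0.26509215, -0.1192885 ]), 'moment': array([ 0.00852763,  0.00621295, -0.01735937]), 'opening': 0.08538882286219428}
```

View pics/a.png

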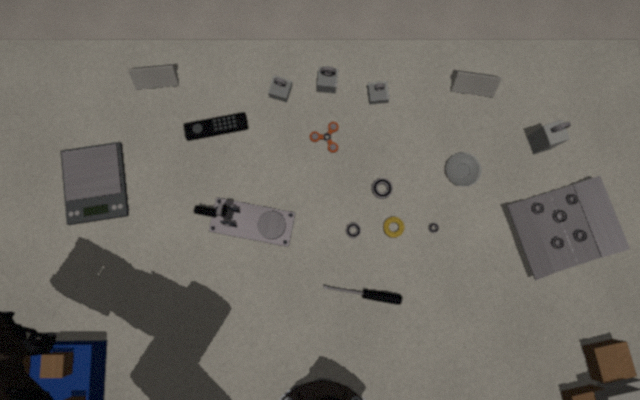

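View pics/b.png

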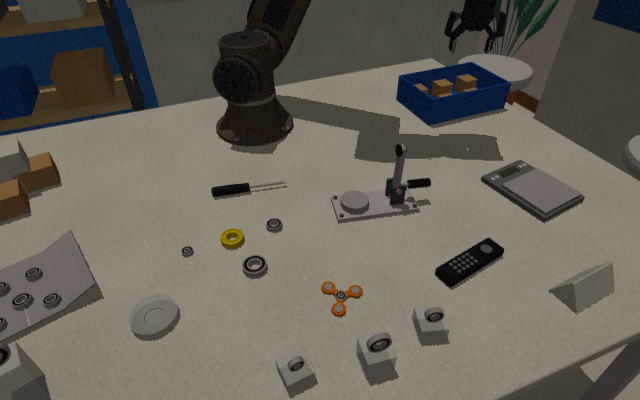

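The arm is up, with the handle level: in the top view the seat is near (272,225) and the handle near (205,211).
Candidates in the top view:
- Loose rings: (382,188) large, (353,230) medium, (433,228) small.
- Not meant: the yellow ring (394,227), the spinner (326,137), the stands (280,88), (327,79), (377,92), the tray bearings (537–580,199–243) and the dish (462,169).

I choose (382,188).

```bash
python3 - <<'E'
from h import *
a=cv2.imread('pics/a.png');g=cv2.cvtColor(a,cv2.COLOR_BGR2GRAY);hsv=cv2.cvtColor(a,cv2.COLOR_BGR2HSV)
# bearings: dark blobs
mf=model('top')
def blobs(x0,y0,x1,y1,th):
    m=(g[y0:y1,x0:x1]<th).astype('uint8')
    for c in cv2.findContours(m,cv2.RETR_EXTERNAL,cv2.CHAIN_APPROX_NONE)[0]:
        if len(c)<12: continue
        (x,y),r=cv2.minEnclosingCircle(c);yield x+x0,y+y0,r
for x,y,r in blobs(335,165,450,250,85): print('bearing',round(x,1),round(y,1),round(r,1),ray('top',x,y,.015,mf).round(4), 'diam',2*r*1.13/514)
print('seat',ray('top',272,225,.03,mf).round(4))
for p in [(220,199),(295,211),(289,245),(212,233)]: print('plate',ray('top',*p,.012,mf).round(4))
b=cv2.imread('pics/b.png')
c=np.hstack([cv2.resize(a[160:260,185:445],(780,300),interpolation=3)])
d=cv2.resize(b[130:290,170:440],(780,300*0+462),interpolation=3)[:290]
cv2.imwrite('pics/c.png',np.vstack([c,d]))
E
```

```text
bearing 433.2 227.3 4.9 [ 0.4866 -0.2766  0.015 ] diam 0.021356426769657353
bearing 352.7 229.8 7.1 [ 0.4813 -0.0784  0.015 ] diam 0.03100114570053635
bearing 381.2 187.8 10.1 [ 0.5857 -0.1509  0.015 ] diam 0.04427359551307292
bearing 446.0 170.5 5.6 [ 0.6293 -0.3146  0.015 ] diam 0.024579786567836416
seat [0.4924 0.118  0.03  ]
plate [0.5595 0.2482 0.012 ]
plate [0.5288 0.063  0.012 ]
plate [0.4452 0.0775 0.012 ]
plate [0.4754 0.2656 0.012 ]
```

View pics/c.png

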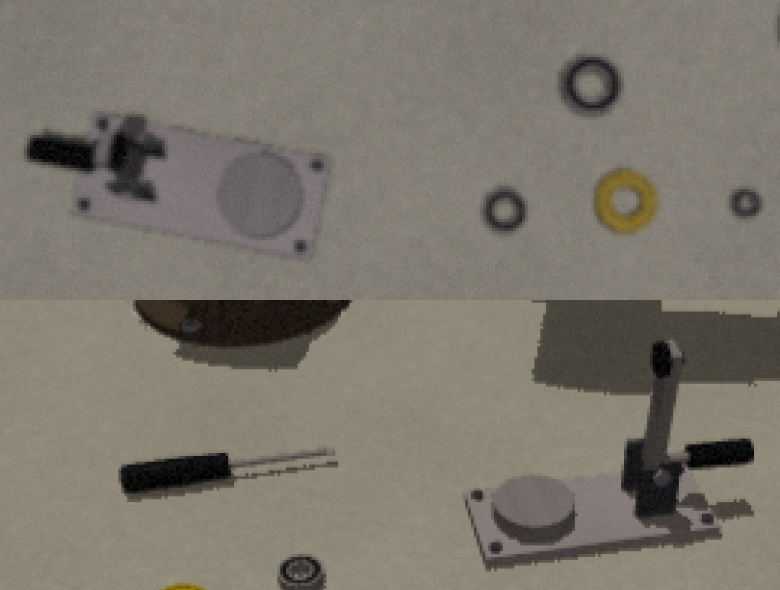

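The crop confirms it: the largest loose ring is at (382,188) in the top view, and the clamp stands open. I'll turn the tool square to the clamp axis and move over the bearing.

Call:
{"name": "jog_arm", "arguments": {"targets": [[[0,0,9.2],[0,0,0],0],[[0,0,9.2],[0,0,0],0],[[0,0,9.2],[0,0,0],0],[[0,0,9.2],[0,0,0],0],[[0,0,9.2],[0,0,0],0],[[0,0,9.2],[0,0,0],0],[[0,0,9.2],[0,0,0],0],[[0,0,9.2],[0,0,0],0]], "grip_force": 40}}

```text
clock: 1.1
eef_pos: [0.2717, 0.5627, 0.2309]
tcp_rot: [0.0, 0.996, -0.084, -0.0]
ft_force: [0.1, 0.5, -0.1]
opening: 0.0856
```

Call:
{"name": "jog_arm", "arguments": {"targets": [[[0,0,0],[30,46,0],0],[[0,0,0],[30,46,0],0],[[0,0,0],[30,46,0],0],[[0,0,0],[30,46,0],0],[[0,0,0],[30,46,0],0],[[0,0,0],[30,46,0],0],[[0,0,0],[30,46,0],0],[[0,0,0],[30,46,0],0],[[0,0,0],[30,46,0],0],[[0,0,0],[30,46,0],0]]}}

```text
clock: 2.35
eef_pos: [0.4933, 0.0584, 0.2313]
tcp_rot: [-0.0, 0.997, -0.082, -0.0]
ft_force: [1.1, 0.3, 1.5]
opening: 0.0851
```

Call:
{"name": "jog_arm", "arguments": {"targets": [[[0,0,0],[30,46,0],0],[[0,0,0],[30,46,0],0],[[0,0,0],[30,46,0],0],[[0,0,0],[30,46,0],0],[[0,0,0],[0,0,0],0]]}}

```text
clock: 2.98
eef_pos: [0.5819, -0.144, 0.2303]
tcp_rot: [0.0, 0.997, -0.083, -0.0]
ft_force: [-0.8, -0.1, 0.6]
opening: 0.0854
```

```bash
python3 - <<'E'
from h import *
p,Rm=Rt();mf=model('wrist');im=snap('wrist','w1')
print(p,Rm.round(3).tolist(),mf[0]['vertical_fov'],mf[2].round(3).tolist(),env.grasp_offset,env.get_obs()['joint_pos'].round(2))
print(proj('wrist',(.5857,-.1509,.015),mf))
E
```

```text
[ 0.58189586 -0.14401974  0.23034037] [[0.986, -0.166, -0.001], [-0.166, -0.986, 0.0], [-0.001, 0.0, -1.0]] 65.99883159427833 [[0.986, -0.16, -0.049, 0.595], [-0.167, -0.943, -0.287, -0.071], [-0.001, 0.291, -0.957, 0.373], [0.0, 0.0, 0.0, 1.0]] 0.0187 [-0.35  0.45  1.63  0.    1.06 -0.18]
[318.50820113 174.67843169]
```

View pics/w1.png

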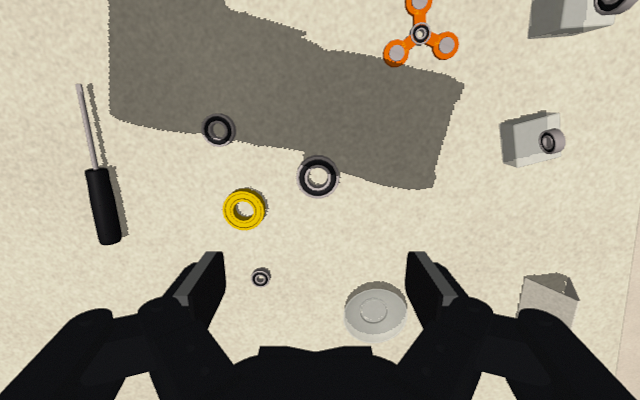

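Wrist view: the largest bearing is at (318,176), where the top view put it (318.5,174.7). The 38 mm bearing is at (219,130) and the 26 mm one at (260,277). I'll fit the dark shield ring for precision.

```bash
python3 - <<'E'
from h import *
p,Rm=Rt();mf=model('wrist');g=cv2.cvtColor(cv2.imread('pics/w1.png'),cv2.COLOR_BGR2GRAY)
m=(g[145:210,285:350]<45).astype('uint8')
c=max(cv2.findContours(m,0,1)[0],key=cv2.contourArea)
(x,y),ax,an=cv2.fitEllipse(c);x+=285;y+=145
P=ray('wrist',x,y,.015,mf);print(x,y,ax,P, 'move tool mm',(Rm.T@(np.array([P[0],P[1],0.0])-p)*1000).round(1))
E
```

```text
317.4598503112793 177.18271255493164 (34.98243713378906, 35.4869499206543) [ 0.58308602 -0.15175738  0.015     ] move tool mm [  3.8   9.2 230.4]
```

Call:
{"name": "jog_arm", "arguments": {"targets": [[[0,0,0],[3,8,50],0],[[0,0,0],[0,0,50],0],[[0,0,0],[0,0,50],0],[[0,0,0],[0,0,30],0],[[0,0,0],[0,0,0],0]]}}

```text
clock: 3.65
eef_pos: [0.5817, -0.1478, 0.0496]
tcp_rot: [-0.001, 0.997, -0.081, -0.002]
ft_force: [-0.0, 0.2, -0.2]
opening: 0.085
```

```bash
python3 - <<'E'
from h import *
for i in range(1):
  p,Rm=Rt();mf=model('wrist');im=snap('wrist','w2');print(p,mf[2][:3,3])
print(proj('wrist',(.5845,-.1515,.015),mf), 'tcp ground',proj('wrist',(p[0],p[1],.015),mf))
E
```

```text
[ 0.58167028 -0.14781613  0.04964749] [ 0.59507482 -0.0749304   0.19201132]
[319.41121353 233.89786267] tcp ground [313.96058716 229.16340894]
```

View pics/w2.png

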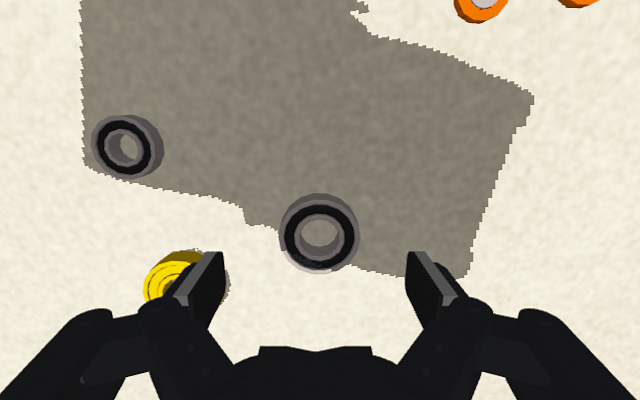

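The bearing is at (319,233), within 1 mm of where I predicted it. The yellow ring sits close to the left finger at (187,285), so I'll narrow the jaws a little before going down.

Call:
{"name": "jog_arm", "arguments": {"targets": [[[0,0,0],[3,3,0],45],[[0,0,0],[0,0,0],45],[[0,0,0],[0,0,20],45],[[0,0,0],[0,0,20],45],[[0,0,0],[0,0,8],45],[[0,0,0],[0,0,0],45]]}}

```text
clock: 4.45
eef_pos: [0.5854, -0.1528, 0.0035]
tcp_rot: [-0.0, 0.997, -0.082, -0.0]
ft_force: [0.5, -1.1, -1.2]
opening: 0.0705
```

Call:
{"name": "jog_arm", "arguments": {"targets": [[[0,0,0],[0,0,0],150],[[0,0,0],[0,0,0],150],[[0,0,0],[0,0,0],150],[[0,0,0],[0,0,0],150],[[0,0,0],[0,0,0],150]], "grip_force": 40}}

```text
clock: 5.08
eef_pos: [0.5858, -0.1529, 0.0047]
tcp_rot: [0.0, 0.997, -0.082, 0.001]
ft_force: [-2.4, 1.1, 7.6]
opening: 0.0498
```

Call:
{"name": "jog_arm", "arguments": {"targets": [[[0,0,0],[0,0,-5],150],[[0,0,0],[0,0,-30],150],[[0,0,0],[0,0,-40],150],[[0,0,0],[0,0,-40],150],[[0,0,0],[0,0,0],150]]}}

```text
clock: 5.7
eef_pos: [0.5866, -0.1532, 0.1215]
tcp_rot: [0.001, 0.997, -0.082, 0.003]
ft_force: [-0.0, 0.0, -2.1]
opening: 0.0494
```

```bash
python3 - <<'E'
from h import *
p,Rm=Rt();mf=model('wrist');im=snap('wrist','w3');print(p,env.get_obs()['ft_force'])
for dz in (0,.02,.04): print(proj('wrist',(p[0],p[1],p[2]+dz),mf))
# seat, refined from the top view edges
a=cv2.cvtColor(cv2.imread('pics/a.png'),cv2.COLOR_BGR2GRAY)
E
```

```text
[ 0.58655012 -0.15315672  0.12154999] [-0.87034699  0.46245538 -1.82420847]
[313.42978963 255.41878229]
[313.46929268 276.37142478]
[313.52144141 304.0314089 ]
```

View pics/w3.png

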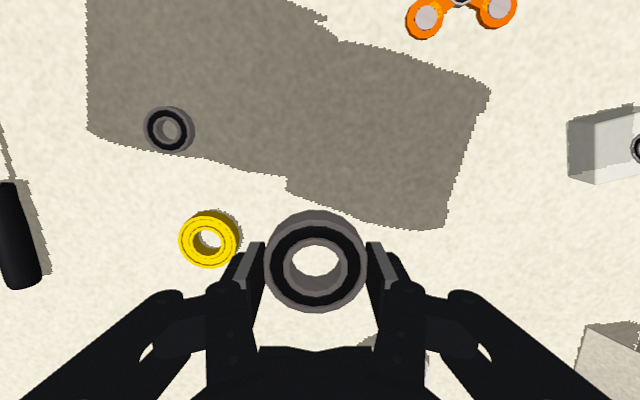

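The bearing is gripped and looks flat, centred near (315,265). I'll work out its offset in the hand and measure the seat more finely before carrying it over.

```bash
python3 - <<'E'
from h import *
p,Rm=Rt();mf=model('wrist');g=cv2.cvtColor(cv2.imread('pics/w3.png'),cv2.COLOR_BGR2GRAY)
n,l,s,c=cv2.connectedComponentsWithStats((g>45).astype('uint8'),connectivity=4)
k=l[262,315];print(s[k]);cc=cv2.findContours((l==k).astype('uint8'),0,1)[0][0];e=cv2.fitEllipse(cc);print(e)
P=ray('wrist',*e[0],p[2]+.011,mf);print('bearing in tool mm',(Rm.T@(P-p)*1000).round(1))
f=mf[1];T=mf[2];d=-(T[:3,:3].T@(P-T[:3,3]))[2];print('inner ring dia mm',e[1][0]*d/f*1000,e[1][1]*d/f*1000)
a=cv2.cvtColor(cv2.imread('pics/a.png'),cv2.COLOR_BGR2GRAY)
A=cv2.resize(a[195:255,240:305],None,fx=6,fy=6,interpolation=cv2.INTER_CUBIC);A=cv2.GaussianBlur(A,(0,0),4)
h=cv2.HoughCircles(A,cv2.HOUGH_GRADIENT,1,500,param1=40,param2=10,minRadius=75,maxRadius=105)
x,y,r=h[0,0];u,v=240+(x+.5)/6-.5,195+(y+.5)/6-.5;print('seat',u,v,r/6,ray('top',u,v,.03,model('top')))
E
```

```text
[ 283  237   65   61 3071]
((314.9788513183594, 266.737060546875), (58.75507736206055, 64.64376068115234), 89.4699935913086)
bearing in tool mm [  0.8   0.3 -11. ]
inner ring dia mm -28.107914461665825 -30.925008991299613Traceback (most recent call last):
  File "<stdin>", line 10, in <module>
TypeError: 'NoneType' object is not subscriptable
```

Call:
{"name": "jog_arm", "arguments": {"targets": [[[0,0,0],[-33,-43,-5],150],[[0,0,0],[-33,-43,-5],150],[[0,0,0],[-33,-43,-5],150],[[0,0,0],[-33,-43,-5],150],[[0,0,0],[0,0,0],150],[[0,0,0],[0,0,0],150]]}}

```text
clock: 6.5
eef_pos: [0.4832, 0.0384, 0.1377]
tcp_rot: [0.0, 0.997, -0.081, -0.0]
ft_force: [-0.8, 0.3, -2.1]
opening: 0.0494
```

```bash
python3 - <<'E'
from h import *
p,Rm=Rt();mf=model('wrist');im=snap('wrist','w4');print(p,Rm[:,0],env.get_obs()['opening'],mf[2][:3,3])
np.save('w4T.npy',mf[2]);np.save('w4p.npy',p)
print(proj('wrist',(.4935,.118,.03),mf))
E
```

```text
[0.48324689 0.03835858 0.13768542] [ 9.86751410e-01 -1.62238096e-01 -6.74919302e-04] 0.04957229421637711 [0.49622123 0.1114561  0.279969  ]
[310.27789331  95.72119068]
```

View pics/w4.png

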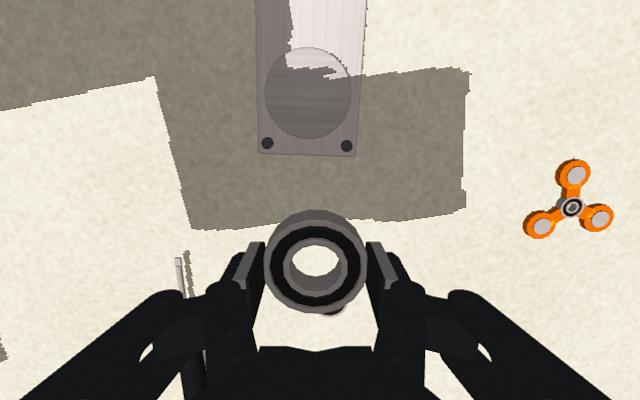

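The seat circle spans columns 264–352 and rows 47–139, so its centre is (308,93). Next I'll convert that to a move.

```bash
python3 - <<'E'
from h import *
p,Rm=Rt();mf=model('wrist')
P=ray('wrist',308,93,.03,mf);print(P,p)
for u,v in((264,93),(352,93),(308,47),(308,139)):print(np.linalg.norm(ray('wrist',u,v,.03,mf)-P))
a=ray('wrist',307,154.5,.012,mf);b=ray('wrist',311.5,0,.012,mf);print('axis',(b-a)/np.linalg.norm(b-a))
for q in (P,np.array([.4935,.118,.03])): print('tool mm to put bearing there',(Rm.T@(q-p)*1000).round(1)-[.8,.3,0])
print(env.get_obs()['joint_pos'])
E
```

```text
[0.49241238 0.11979671 0.03      ] [0.48348026 0.0379145  0.13769356]
0.033834371874078055
0.03382910489730067
0.03217886210555695
0.03494599465675123
axis [0.20017011 0.97976116 0.        ]
tool mm to put bearing there [ -5.3 -82.6 107.7]
tool mm to put bearing there [ -3.9 -81.  107.7]
[-5.80388583e-02  4.26672496e-01  1.99738447e+00 -2.64871826e-05
  7.18118594e-01  1.05879031e-01]
```

The camera sits 73 mm towards the hinge side, so before lowering I'll turn 90° about the tool axis to keep it clear of the raised arm.

Call:
{"name": "jog_arm", "arguments": {"targets": [[[0,0,10],[0,0,0],150],[[0,0,10],[0,0,0],150],[[0,0,10],[0,0,0],150],[[0,0,10],[0,0,0],150],[[0,0,10],[0,0,0],150],[[0,0,10],[0,0,0],150],[[0,0,10],[0,0,0],150],[[0,0,10],[0,0,0],150],[[0,0,10],[0,0,0],150],[[0,0,0],[0,0,0],150]]}}

```text
clock: 7.8
eef_pos: [0.4835, 0.0375, 0.1378]
tcp_rot: [-0.0, -0.647, 0.763, 0.0]
ft_force: [1.1, -0.5, -2.3]
opening: 0.0493
```

Call:
{"name": "jog_arm", "arguments": {"targets": [[[0,0,0],[-28,1,0],150],[[0,0,0],[-28,1,0],150],[[0,0,0],[-26,1,0],150],[[0,0,0],[0,0,30],150],[[0,0,0],[0,0,30],150],[[0,0,0],[0,0,20],150],[[0,0,0],[0,0,10],150],[[0,0,0],[0,0,0],150],[[0,0,0],[0,0,0],150]]}}

```text
clock: 8.93
eef_pos: [0.494, 0.1197, 0.0489]
tcp_rot: [0.0, -0.647, 0.762, -0.0]
ft_force: [-0.9, 0.2, -2.2]
opening: 0.0497
```

```bash
python3 - <<'E'
from h import *
p,Rm=Rt();print(p,Rm.round(3).tolist(),env.get_obs()['ft_force'])
B=p+Rm@np.array([.0008,.0003,0]);print('bearing xy',B,'to seat tool mm',(Rm.T@(np.array([.4927,.119,.03])-B)*1000).round(1))
w=snap('wrist','w5');s=snap('scene','s5')
cv2.imwrite('pics/ws5.png',np.hstack([w[:,120:520,::-1],cv2.resize(s[100:260,290:450,::-1],(400,400),interpolation=3)]))
E
```

```text
[0.49398173 0.11973479 0.04890894] [[-0.162, -0.987, 0.001], [-0.987, 0.162, 0.0], [-0.0, -0.001, -1.0]] [-0.88935772  0.22939322 -2.15802535]
bearing xy [0.49355594 0.11899405 0.04890837] to seat tool mm [ 0.1  0.9 18.9]
```

View pics/ws5.png

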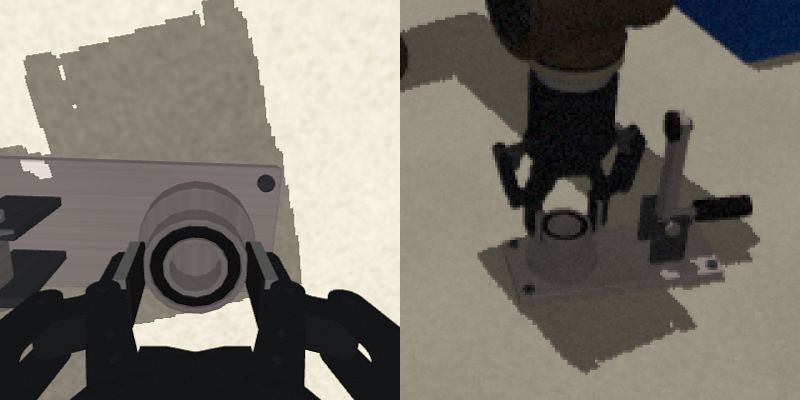

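The bearing is over the seat and the arm is still up. Next I lower it gently.

Call:
{"name": "jog_arm", "arguments": {"targets": [[[0,0,0],[0,1,6],150],[[0,0,0],[0,0,4],150],[[0,0,0],[0,0,2],150],[[0,0,0],[0,0,1],150],[[0,0,0],[0,0,0],150]]}}

```text
clock: 9.65
eef_pos: [0.4926, 0.12, 0.0353]
tcp_rot: [0.0, -0.647, 0.762, 0.0]
ft_force: [1.2, 0.5, -2.6]
opening: 0.0495
```

Call:
{"name": "jog_arm", "arguments": {"targets": [[[0,0,0],[0,0,1],150],[[0,0,0],[0,0,0],150]]}}

```text
clock: 9.9
eef_pos: [0.4927, 0.12, 0.0347]
tcp_rot: [0.0, -0.647, 0.762, -0.0]
ft_force: [-2.3, -0.3, 4.7]
opening: 0.0498
```

Call:
{"name": "jog_arm", "arguments": {"targets": [[[0,0,0],[0,0,1],150],[[0,0,0],[0,0,0],150]]}}

```text
clock: 10.15
eef_pos: [0.4927, 0.12, 0.0346]
tcp_rot: [0.001, -0.647, 0.762, -0.0]
ft_force: [-4.8, -0.4, 19.6]
opening: 0.0498
```

Contact felt, about 20 N. I'll ease back 0.5 mm, open, and rise.

Call:
{"name": "jog_arm", "arguments": {"targets": [[[0,0,0],[0,0,-0.5],150],[[0,0,0],[0,0,0],70],[[0,0,0],[0,0,0],40],[[0,0,0],[0,0,0],30],[[0,0,0],[0,0,0],30],[[0,0,0],[0,0,-10],30],[[0,0,0],[0,0,-30],30],[[0,0,0],[0,0,-50],30],[[0,0,0],[0,0,-50],30],[[0,0,0],[0,0,0],30]]}}

```text
clock: 11.4
eef_pos: [0.4938, 0.1202, 0.1776]
tcp_rot: [0.003, -0.647, 0.762, -0.002]
ft_force: [0.0, -0.1, -0.9]
opening: 0.0754
```

```bash
python3 - <<'E'
from h import *
p,Rm=Rt();print(p,env.get_obs()['ft_force'])
mf=model('wrist');w=snap('wrist','w6');s=snap('scene','s6');print(proj('wrist',(.4927,.119,.045),mf),proj('wrist',(.4927,.119,.03),mf))
cv2.imwrite('pics/ws6.png',np.hstack([w[:,120:520,::-1],cv2.resize(s[100:260,290:450,::-1],(400,400),interpolation=3)]))
E
```

```text
[0.49381106 0.12019389 0.17764962] [ 0.0334109  -0.11099048 -0.87511488]
[316.72816616 190.63273767] [316.67605221 186.57824624]
```

View pics/ws6.png

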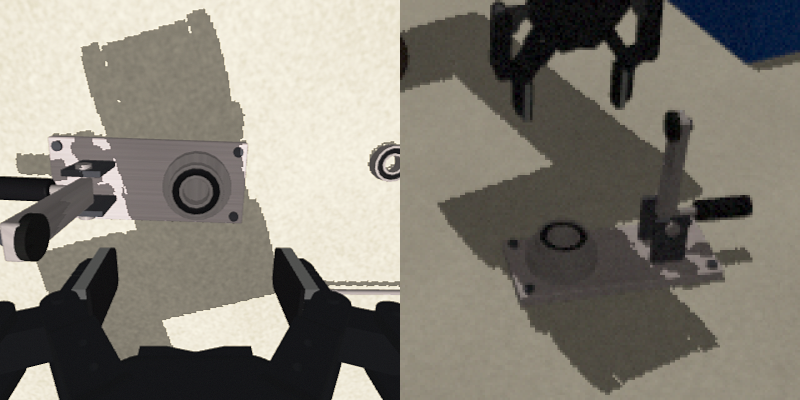

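The bearing is on the seat, centred at (316,190) against a predicted (317,191), and the arm is still up. I'll close the fingers, go over the arm and down behind it.

Call:
{"name": "jog_arm", "arguments": {"targets": [[[0,0,0],[0,0,-45],255],[[0,0,0],[0,0,0],255],[[0,0,0],[0,0,0],255],[[0,0,0],[-40,0,0],255],[[0,0,0],[-40,0,0],255],[[0,0,0],[-40,0,0],255],[[0,0,0],[-40,0,0],255],[[0,0,0],[0,0,45],255],[[0,0,0],[0,0,45],255],[[0,0,0],[0,0,0],255]]}}

```text
clock: 12.75
eef_pos: [0.5167, 0.2771, 0.1249]
tcp_rot: [-0.004, -0.647, 0.762, 0.001]
ft_force: [-0.4, 0.8, 1.3]
opening: 0.0002
```

```bash
python3 - <<'E'
from h import *
p,Rm=Rt();a=np.array([.163,.987,0]);b=np.array([-.987,.163,0]);d=p-[.4927,.119,0]
print(p,'clamp x,y',d@a,d@b,env.get_obs()['ft_force'],env.get_obs()['opening'])
E
```

```text
[0.51665651 0.27713849 0.12485511] clamp x,y 0.1599876012098052 0.0021315022565991833 [-0.41964022  0.84285103  1.25709541] 0.00018007703981770868
```

Call:
{"name": "jog_arm", "arguments": {"targets": [[[0,0,0],[12,0,0],255],[[0,0,0],[12,0,0],255],[[0,0,0],[8,0,0],255],[[0,0,0],[8,0,0],255],[[0,0,0],[8,0,0],255]]}}

```text
clock: 13.38
eef_pos: [0.5109, 0.2301, 0.1293]
tcp_rot: [0.001, -0.647, 0.763, -0.0]
ft_force: [0.1, 1.5, 0.4]
opening: 0.0002
```

Call:
{"name": "jog_arm", "arguments": {"targets": [[[0,0,0],[8,0,0],255],[[0,0,0],[8,0,0],255],[[0,0,0],[8,0,0],255],[[0,0,0],[8,0,0],255],[[0,0,0],[8,0,0],255],[[0,0,0],[8,0,0],255],[[0,0,0],[0,0,0],255]]}}

```text
clock: 14.25
eef_pos: [0.5029, 0.1826, 0.1288]
tcp_rot: [-0.0, -0.647, 0.763, 0.0]
ft_force: [-0.0, -0.6, 0.4]
opening: 0.0001
```

Call:
{"name": "jog_arm", "arguments": {"targets": [[[0,0,0],[0,0,0],255],[[0,0,0],[0,0,0],255],[[0,0,0],[0,0,0],255],[[0,0,0],[0,0,0],255]]}}

```text
clock: 14.75
eef_pos: [0.503, 0.1832, 0.1288]
tcp_rot: [0.0, -0.647, 0.762, 0.0]
ft_force: [-0.1, -0.2, -0.3]
opening: 0.0
```

```bash
python3 - <<'E'
from h import *
s=snap('scene','s7');cv2.imwrite('pics/s7c.png',cv2.resize(s[100:260,290:450,::-1],(500,500),interpolation=3))
E
```

```text
(no output)
```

View pics/s7c.png

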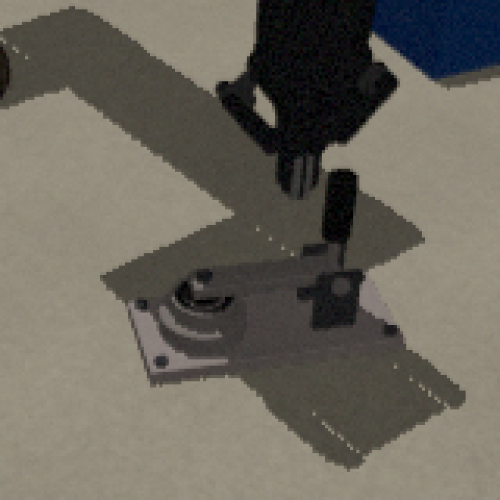

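The arm is down, with its pad on the bearing and the handle upright. I'll retreat straight up and check from the top and the wrist.

Call:
{"name": "jog_arm", "arguments": {"targets": [[[0,0,0],[0,0,-40],255],[[0,0,0],[0,0,-50],255],[[0,0,0],[50,40,0],255],[[0,0,0],[50,40,0],255],[[0,0,0],[0,0,0],255],[[0,0,0],[0,0,0],255]]}}

```text
clock: 15.55
eef_pos: [0.4107, 0.0996, 0.2192]
tcp_rot: [0.001, -0.647, 0.763, -0.0]
ft_force: [0.6, 0.3, 0.4]
opening: 0.0001
```

```bash
python3 - <<'E'
from h import *
p,Rm=Rt();mf=model('wrist');w=snap('wrist','w8');s=snap('scene','s8');print(p,env.get_obs()['ft_force'])
print('seat@30',proj('wrist',(.4927,.119,.03),mf),'bearing top',proj('wrist',(.4927,.119,.045),mf))
ms=model('scene');print('scene',(proj('scene',(.4927,.119,.045),ms)-[290,130])*400/100)
cv2.imwrite('pics/ws8.png',np.hstack([w[:,0:400,::-1],cv2.resize(s[130:230,290:390,::-1],(400,400),interpolation=3)]))
E
```

```text
[0.41073707 0.09956592 0.21922272] [-0.62659498  0.69130596 -0.42033117]
seat@30 [283.33879805 101.57057556] bearing top [281.82681856 101.44057566]
scene [260.02773405 254.03531913]
```

View pics/ws8.png

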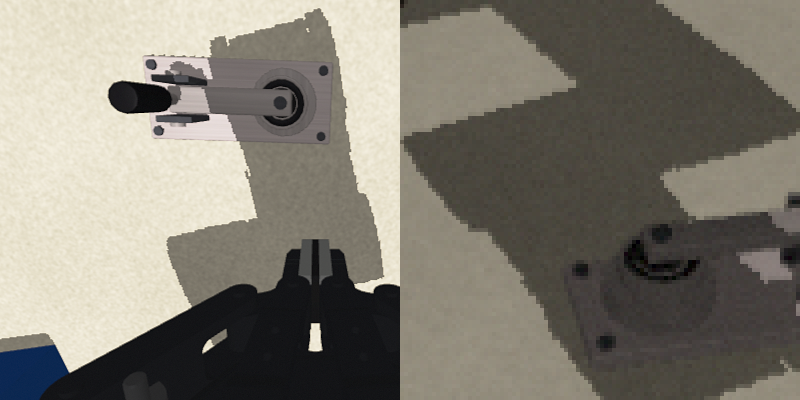

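The bearing ring is centred at (281,102), within about 1 px of the prediction for the seat centre. The arm is level on it and the robot is clear.

```bash
python3 -c "
from cell import env
print(env.hand_in())"
```

```text
the job is handed in; nothing more can be done
None
```

The 52 mm bearing is flat on the clamp seat with the hold-down arm down on it, and the job is handed in at about 16 s of the 70 s. No verdict was reported.

- **What I did:** The clamp was already open, so the handle did not need pushing. I picked up the largest loose bearing and lowered it until I felt contact at about 20 N. Then I released it, closed the fingers and pushed the arm over from behind until it sank shut.
- **Last checks:** In the wrist view the bearing sat about 1 mm or less from the measured seat centre. The arm looked level with its pad on the bearing and the handle upright. The robot was clear, with only noise in the force reading. I judged the clamp angle from the pictures only, as there is no joint reading for it.
- **What failed or disagreed:**
  - The gripper read about 49.5 mm across the 52 mm bearing, though the pictures showed a sound, centred grip.
  - An automatic circle fit of the seat in the top view found nothing, so I read the seat's edges off the wrist picture instead. That gave 32–35 mm for the seat's 34 mm radius.

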